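# Turn the reversed sample cassette in the reader

### The job

Three white sample cassettes with one blue end each stand in the slots of the black bench reader, and one of them is in back to front: its blue end is away from the blue stripe that runs along one edge of the reader's top. Draw that cassette straight up out of its slot, turn it end for end and lower it into the same slot until it stands upright on the slot's floor, its blue end towards the stripe like its neighbours'. Let go of it only when it is home, do not drop it in, and leave the other two cassettes where they are.

Things in the scene. Friction and masses are not known exactly. Their poses are not given: they have to be found in the camera images.
- cassette_a: The cassette that starts back to front, in any slot: upright plastic box 90 mm long (y), 20 thick (x), 72 tall, about 100 g. Origin: centre of its underside; z up, y along its length towards its blue end (last 22 mm blue, rest white with amber windows). Seated, 42 mm of it shows above the reader's top and 60 mm is free to each neighbouring cassette.
- cassette_b: A cassette already the right way round: leave it. Same make, size and axes as cassette_a.
- cassette_c: The other cassette already the right way round: leave it. Same make, size and axes as cassette_a.
- stripe (a point): Middle of the blue stripe on top of the fixed black reader (260 x 170 mm, top 50 mm above bench; screen beyond +x end). x along stripe, z up. In this frame slot centres are at x = -80, 0, 80, y = -70 mm; slots are 28 (x) by 102 (y), 30 deep, so a seated cassette's origin is at z = -30 mm. Cassettes fit with 4 to 6 mm play a side. Right way round: cassette y along this y.
Mind the look-alikes: they are no part of the job. Leave any turquoise look-alike of the cassette_a alone. What is shaped like the cassette_b but red is not meant.

How it is judged:
By the outcome, as a careful person would: the job done as asked, in the order asked, and still so for the second after the job is handed in, with the robot touching nothing.
It also fails if it takes over 40 s, if anything falls off the work surface, if the arm or the gripper's body presses on something with over 40 N, if the wrist force passes 120 N, or if a joint passes its speed limit or range.

### The arm

A 6-joint arm with a two-finger parallel gripper is mounted at the origin on the work surface. World frame = base frame: x ahead of the robot, y to its left, z up, the work surface at z = 0. Lengths are in m, angles in rad, forces in N, time in s.
With the tool pointing down it reaches from about 0.3 to 1 m from the base axis. Payload 5.1 kg.
Tool frame: the origin (TCP) lies midway between the tips of the shut fingers; the grasp point (between the pads) lies 19 mm behind it (tcp_to_grasp is the distance from the TCP to the grasp point, in m); z points along the fingers, y is the line along which they close (so a half turn about z gives the same grasp; the last joint's range is limited). The gripper opens to 95 mm and grips with 3 to 60 N. Pads are 20 mm wide; open, the fingers measure 119 mm over their backs; the gripper's body (75 mm by 180 mm) begins 59 mm behind the grasp point.
Start: joints at [1.126, 0.124, 1.65, -0, 1.367, -0.083], TCP at [0.23, 0.608, 0.215] pointing down, gripper open.
Joint ranges: [-2.61, 2.61], [-1.02, 2.33], [0.03, 2.71], [-1.35, 4.49], [0.32, 2.68], [-2.91, 2.91]. Speed limits (rad/s): [2.57, 2.57, 3.14, 3.14, 3.14, 3.14].

### API

Orientations are given as a rotation vector (axis times angle).
In Python, from workcell import read_state, read_camera, calibration, hand_in, tcp_to_grasp gives the robot as it stands.
- The arm moves only by the tool apply_moves, never from a script. Its argument "deltas" is text: rows parted by semicolons, each of 6 numbers parted by spaces: the shift along the tool's x, y, z normalised to -1 to 1, where 1 is 30 mm, then the turn, a rotation vector about the tool's x, y, z normalised to -1 to 1, where 1 is 6 degrees. A call has 1 to 20 rows; each row shifts and turns the commanded pose from where the row before left it, along the tool's axes as they then stand; what a row does not reach is not made up. A row lasts 1/12 s, in which the tool goes at most 41.7 mm and 7.16 degrees, less where a joint would pass 70% of its speed; a pose out of reach is approached as far as the arm can. A call with a number of a shift or a turn outside -1 to 1 is refused whole. A call with a gripper value outside its range is refused whole. "claw" is the closure, from 0 (fully open) to 1 (shut), set as the call begins (left out, the last holds). The fingers move at their own pace and stop on an object; the grip force is fixed at half the most. Time passes only in rows, so rows that do not move let the fingers close. It gives the time, the measured TCP pose, the force, the opening and the grip force at its end, in the units of the state.
- read_state(): the state, without advancing time (a new reading comes with each control period).
- read_camera(name): name is "scene" or "top" or "wrist"; returns the picture (384x512x3 uint8, red, green, blue); there is no depth.
- calibration(name): a dict with "K" (3x3 intrinsics, pixels), "R" (3x3) and "t" (3): a world point X has camera coordinates R X + t. Camera axes: x right, y down, z forward; pixel columns grow to the right and rows downward; lengths in m; the calibration is good to about 2 mm. A picture is of the moment at which its call begins: read the wrist's pose just before it. calibration takes no time and is no camera call; for the wrist camera it gives the pose at the moment of the call.
- hand_in(): hands the job in; it is judged then, once.
The state is a dict: "t": time; "q": joint angles; "qd": joint speeds; "tau": joint torques, N m; "position": TCP position; "tool_rot": TCP orientation; "ft_force": force on the tool from outside, world axes, zero at the start; "torque": the same for the moment, N m; "gripper_width": finger opening in m; "grasp_force": force on a finger pad.
Only numpy, scipy, OpenCV 4.12 (cv2) and the standard library are available. Lean on these libraries where they do the work, as an engineer would, in place of code of your own. Each camera call takes 0.05 s, during which the arm holds its last target. There are 200 camera calls.

## Working session

There is one attempt and no reset: what is moved stays moved. The work goes in short steps, Python scripts to look and compute and a tool call to move; the robot and the scene stay as the last step left them, time stands still between calls to the robot, and variables do not carry over. Pictures are saved under pics/ and viewed, at most 10 in all, crops included, and the job is handed in when it is done.

Besides the shell and the picture viewer there is one more tool, called after ">>>" in YAML: its name, and indented under it one key for each argument. apply_moves: Moves the arm, as the interface text tells. Its arguments: {"type":"object","properties":{"deltas":{"type":"string"},"claw":{"type":"number"}},"required":["deltas"]}

```bash
mkdir -p pics; python3 - <<'E'
from workcell import *
import cv2,numpy as np
s=read_state();print(s['t'],s['position'],s['tool_rot'],s['gripper_width'],tcp_to_grasp)
ims=[read_camera(n) for n in("scene","top")]
for n,i in zip(("scene","top"),ims): cv2.imwrite(f"pics/{n}0.png",i[:,:,::-1]);c=calibration(n);print(n,c)
E
```

```text
0.0 [0.22985884 0.60732474 0.21338846] [-0.56520055 -3.0898001   0.00313189] 0.09522143426634376 0.0188
scene {'K': array([[407.98995154,   0.        , 256.45384926],
       [  0.        , 407.98995154, 186.47006715],
       [  0.        ,   0.        ,   1.        ]]), 'R': array([[-0.747808  ,  0.66382543, -0.01090788],
       [ 0.48572868,  0.53583157, -0.69061725],
       [-0.45260451, -0.52174737, -0.72313819]]), 't': array([ 0.38357495, -0.20192098,  1.1771909 ])}
top {'K': array([[363.24043717,   0.        , 251.38580988],
       [  0.        , 363.24043717, 192.29631231],
       [  0.        ,   0.        ,   1.        ]]), 'R': array([[ 0.00723276, -0.99985901,  0.01515417],
       [-0.98056386, -0.01006294, -0.19594195],
       [ 0.19606682, -0.01344243, -0.9804984 ]]), 't': array([-0.04525027,  0.50041562,  0.72414068])}
```

View pics/top0.png

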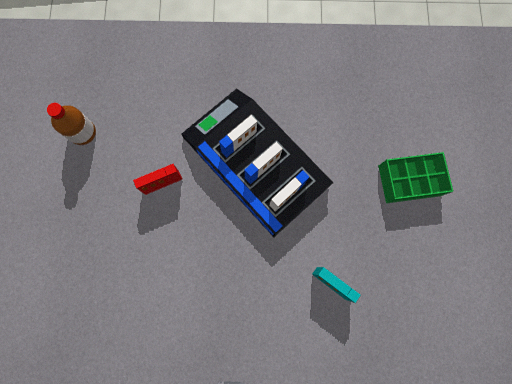

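View pics/scene0.png

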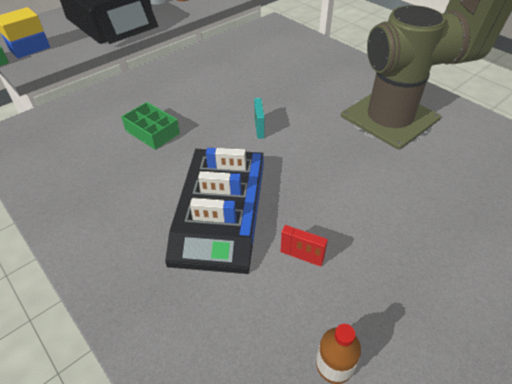

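Candidates in the top view are the white cassettes at (240,135), (264,161) and (290,190), plus look-alikes: red at (158,180) and turquoise at (337,284). Only the one at (290,190) has its blue end (303,177) away from the stripe. I'll confirm that in an enlarged crop and measure.

```bash
cat > h.py <<'E'
import cv2,numpy as np
from workcell import *
def hsv(im): return cv2.cvtColor(im,cv2.COLOR_RGB2HSV)
def blue(im): return cv2.inRange(hsv(im),(105,120,60),(128,255,255))
def white(im): return cv2.inRange(hsv(im),(0,0,175),(179,70,255))
def blobs(m,a=15):
    n,l,s,c=cv2.connectedComponentsWithStats(m)
    out=[]
    for k in range(1,n):
        if s[k,4]>=a:
            p=np.argwhere(l==k)[:,::-1].astype(np.float32)
            out.append((int(s[k,4]),c[k].round(1),cv2.boxPoints(cv2.minAreaRect(p)).round(1)))
    return out
def ray(c,uv):
    d=np.linalg.inv(c['K'])@np.array([uv[0],uv[1],1.]); return -c['R'].T@c['t'],c['R'].T@d
def onz(c,uv,z):
    o,d=ray(c,uv); return o+d*(z-o[2])/d[2]
def tri(c1,u1,c2,u2):
    o,d=ray(c1,u1);p,e=ray(c2,u2)
    s=np.linalg.lstsq(np.c_[d,-e],p-o,rcond=None)[0]
    a,b=o+s[0]*d,p+s[1]*e; return (a+b)/2,np.linalg.norm(a-b)
def proj(c,X):
    x=c['K']@(c['R']@np.asarray(X,float)+c['t']); return x[:2]/x[2]
E
python3 - <<'E'
from h import *
np.set_printoptions(suppress=True,precision=4)
B={}
for n,roi in(("top",(180,85,160,160)),("scene",(160,140,120,135))):
    im=cv2.imread(f"pics/{n}0.png")[:,:,::-1].copy()
    x,y,w,h=roi; m=np.zeros(im.shape[:2],np.uint8); m[y:y+h,x:x+w]=255
    for nm,f in(("blue",blue),("white",white)):
        for b in blobs(f(im)&m): print(n,nm,b[0],b[1],b[2].tolist())
t=cv2.imread("pics/top0.png")[85:245,180:340];s=cv2.imread("pics/scene0.png")[140:275,160:280]
t=cv2.resize(t,(400,400),interpolation=cv2.INTER_CUBIC);s=cv2.resize(s,(356,400),interpolation=cv2.INTER_CUBIC)
cv2.imwrite("pics/crop.png",np.hstack([t,s]))
E
```

```text
top blue 227 [226.1 145.7] [[214.0, 145.0], [225.0, 134.0], [237.5, 146.5], [226.5, 157.5]]
top blue 1161 [239.9 186.2] [[196.5, 146.39999389648438], [203.89999389648438, 139.60000610351562], [282.70001220703125, 225.60000610351562], [275.29998779296875, 232.39999389648438]]
top blue 252 [234.8 192.6] [[195.10000610351562, 150.89999389648438], [196.8000030517578, 149.3000030517578], [273.5, 233.5], [271.79998779296875, 235.10000610351562]]
top blue 201 [250.9 173. ] [[240.5, 173.5], [251.5, 162.5], [261.5, 172.5], [250.5, 183.5]]
top blue 117 [302.1 177.5] [[290.5, 181.5], [302.5, 169.5], [310.0, 177.0], [298.0, 189.0]]
top white 281 [241.8 127.6] [[226.89999389648438, 134.3000030517578], [251.10000610351562, 114.0999984741211], [256.70001220703125, 120.9000015258789], [232.5, 141.0]]
top white 297 [267.  155.1] [[252.0, 161.89999389648438], [275.79998779296875, 141.10000610351562], [282.0, 148.10000610351562], [258.20001220703125, 168.89999389648438]]
top white 307 [286.  191.4] [[271.0, 198.89999389648438], [294.8999938964844, 176.6999969482422], [301.29998779296875, 183.6000061035
[... 412 characters left out ...]
648438], [263.1000061035156, 161.10000610351562], [252.1999969482422, 242.0]]
scene blue 229 [235.2 183.4] [[230.0, 173.0], [240.0, 173.0], [240.0, 194.0], [230.0, 194.0]]
scene blue 254 [229.5 211.2] [[222.39999389648438, 200.3000030517578], [233.8000030517578, 199.10000610351562], [236.10000610351562, 221.89999389648438], [224.6999969482422, 223.0]]
scene white 485 [229.7 157.7] [[215.0, 148.0], [244.0, 148.0], [244.0, 169.0], [215.0, 169.0]]
scene white 509 [214.5 181.6] [[199.0, 172.0], [229.0, 172.0], [229.0, 193.0], [199.0, 193.0]]
scene white 572 [207.4 208.8] [[188.89999389648438, 219.10000610351562], [190.5, 197.6999969482422], [224.5, 200.1999969482422], [223.0, 221.6999969482422]]
```

View pics/crop.png

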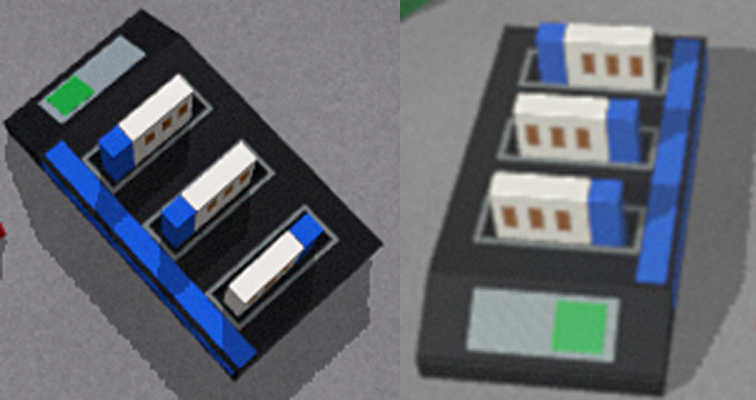

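The crop confirms it: the cassette at crop (275,265) on the left and (595,55) on the right has its blue end (307,232) away from the stripe. The other two have blue at the stripe. Next step: triangulate the stripe ends and the cassette.

```bash
python3 - <<'E'
from h import *
np.set_printoptions(suppress=True,precision=4)
T,S=calibration("top"),calibration("scene")
P,e1=tri(T,(200.2,143),S,(243.8,235.6)); N,e2=tri(T,(279,229),S,(257.2,152.7)); print(P,e1,N,e2,np.linalg.norm(P-N))
for z in(.05,):
    P,N=onz(T,(200.2,143),z),onz(T,(279,229),z);P2,N2=onz(S,(243.8,235.6),z),onz(S,(257.2,152.7),z);print(P,N,P2,N2)
P=(P+P2)/2;N=(N+N2)/2
o=(P+N)/2;x=(P-N)/np.linalg.norm(P-N);y=np.array([-x[1],x[0],0]);print("stripe",o,x,"yaw",np.degrees(np.arctan2(x[1],x[0])))
c=o-.08*x-.07*y;print("slot",c)
# cassette top: 4 outer corners in top view (top face), plane .092
for uv in((302.5,169.5),(310,177),(271,198.9),(277.4,205.8)): 
    w=onz(T,uv,.092);print(w,"stripe frame",(w-o)@x,(w-o)@y)
# height of blue/white joint on top face centre: top view vs scene view top edge
print(tri(T,(298,180),S,(215,148.)))
s=read_state();from scipy.spatial.transform import Rotation as R
print(R.from_rotvec(s['tool_rot']).as_matrix(),s['position'])
W=calibration("wrist");print(W, (W['R'].T@-W['t']))
for d in(0,):print(proj(W,c))
E
```

```text
[0.6102 0.0719 0.0481] 0.000316939015091821 [ 0.4228 -0.0988  0.0486] 0.001221731590954853 0.25352601232322153
[0.6094 0.0718 0.05  ] [ 0.4231 -0.0992  0.05  ] [0.6112 0.0729 0.05  ] [ 0.4235 -0.0971  0.05  ]
stripe [ 0.5168 -0.0129  0.05  ] [0.739  0.6737 0.    ] yaw 42.355574094462284
slot [ 0.5049 -0.1185  0.05  ]
[ 0.5409 -0.1444  0.092 ] stripe frame -0.07076682789634765 -0.11337860409025316
[ 0.5253 -0.1593  0.092 ] stripe frame -0.09237651462348884 -0.11393883296266195
[ 0.4793 -0.0798  0.092 ] stripe frame -0.07281007196212344 -0.024094071202100758
[ 0.4654 -0.0925  0.092 ] stripe frame -0.0916765426693831 -0.024165100507333434
(array([ 0.5186, -0.1349,  0.0961]), np.float64(0.002075474833599936))
[[-0.9353  0.354  -0.0008]
 [ 0.354   0.9353 -0.0017]
 [ 0.0002 -0.0018 -1.    ]] [0.2298 0.6074 0.2135]
{'K': array([[309.1312,   0.    , 252.6141],
       [  0.    , 309.1312, 193.4134],
       [  0.    ,   0.    ,   1.    ]]), 'R': array([[ 0.3542,  0.9352, -0.002 ],
       [ 0.9058, -0.3425,  0.2495],
       [ 0.2327, -0.0901, -0.9684]]), 't': array([-0.6482, -0.0282,  0.3896])} [0.1645 0.6316 0.3831]
[-129.6151  510.9898]
```

>>> apply_moves:
  deltas: "-.4 -.45 -.1 0 0 0;-.8 -.9 -.1 0 0 0;-.85 -.97 -.1 0 0 0;-.85 -.97 -.1 0 0 0;-.85 -.97 -.1 0 0 0;-.85 -.97 -.1 0 0 0;-.85 -.97 -.1 0 0 0;-.85 -.97 -.1 0 0 0;-.85 -.97 -.1 0 0 0;-.85 -.97 -.1 0 0 0;-.85 -.97 -.1 0 0 0;-.85 -.97 -.1 0 0 0;-.85 -.97 -.1 0 0 0;-.85 -.97 -.1 0 0 0;-.85 -.97 -.1 0 0 0;-.85 -.97 0 0 0 0;-.85 -.97 0 0 0 0;-.85 -.97 0 0 0 0;-.85 -.97 0 0 0 0;-.8 -.9 0 0 0 0"
  claw: 0.4

```text
t: 1.77
position: [0.4927, -0.0948, 0.2592]
tool_rot: [-0.567, -3.09, -0.0]
ft_force: [0.4, 0.5, 0.5]
gripper_width: 0.0572
grasp_force: 0.0
```

>>> apply_moves:
  deltas: "-.6 -.6 0 0 0 .9;-.2 -.2 0 0 0 .9;0 0 0 0 0 .9;0 0 0 0 0 .9;0 0 0 0 0 .88;0 0 0 0 0 0;0 0 0 0 0 0"

```text
t: 2.35
position: [0.5056, -0.1238, 0.2592]
tool_rot: [-1.264, -2.875, 0.0]
ft_force: [0.6, 0.2, 0.7]
gripper_width: 0.0566
grasp_force: 0.0
```

```bash
cat > look.py <<'E'
from h import *
import sys
from scipy.spatial.transform import Rotation as R
np.set_printoptions(suppress=True,precision=4)
s=read_state();W=calibration("wrist");im=read_camera("wrist");cv2.imwrite(f"pics/{sys.argv[1]}.png",im[:,:,::-1]);np.savez(f"{sys.argv[1]}.npz",**W)
M=R.from_rotvec(s['tool_rot']).as_matrix();print(s['t'],s['position'],"yaw",np.degrees(np.arctan2(M[1,1],M[0,1])),M[2],s['q'],s['gripper_width'],s['ft_force'])
print("cassette px",proj(W,[.5027,-.119,.092]))
for nm,f in(("blue",blue),("white",white)):
    for b in blobs(f(im),80): print(nm,b[0],b[1],b[2].tolist())
E
python3 look.py w1
```

```text
2.35 [ 0.5056 -0.1238  0.2592] yaw 42.524324540661375 [ 0.0007 -0.0004 -1.    ] [-0.3432 -0.1901  1.8819 -0.      1.4506 -1.0854] 0.0566257080596335 [0.5559 0.1964 0.6523]
cassette px [254.2313 173.4795]
blue 210 [322.5  97. ] [[427.0, 97.0], [427.0, 97.0], [218.0, 97.0], [218.0, 97.0]]
blue 3831 [322.9 110.5] [[217.0, 102.0], [430.0, 102.0], [430.0, 119.0], [217.0, 119.0]]
blue 657 [324.9 141.4] [[310.0, 130.0], [340.0, 130.0], [340.0, 153.0], [310.0, 153.0]]
blue 827 [394.2 142.4] [[372.70001220703125, 151.3000030517578], [375.5, 129.3000030517578], [414.79998779296875, 134.1999969482422], [412.1000061035156, 156.3000030517578]]
blue 356 [255.9 202.9] [[247.0, 194.0], [265.0, 194.0], [265.0, 212.0], [247.0, 212.0]]
white 70535 [224.  112.5] [[-0.0, 0.0], [511.0, 0.0], [511.0, 259.0], [0.0, 259.0]]
white 398 [263.6 173. ] [[238.60000610351562, 214.0], [240.3000030517578, 120.4000015258789], [272.6000061035156, 121.0], [271.0, 214.60000610351562]]
white 981 [437.3 174.8] [[423.79998779296875, 206.0], [435.5, 125.30000305175781], [454.70001220703125, 128.10000610351562], [443.0, 208.8
[... 301 characters left out ...]
999938964844, 213.89999389648438], [370.79998779296875, 149.8000030517578], [411.6000061035156, 155.1999969482422], [403.20001220703125, 219.3000030517578]]
white 331 [341.2 242.2] [[323.3999938964844, 256.0], [326.3999938964844, 231.0], [351.0, 234.0], [348.0, 259.0]]
white 3655 [256.2 304.3] [[189.0, 289.0], [324.0, 289.0], [324.0, 318.0], [189.0, 318.0]]
white 346 [ 39.1 304.4] [[30.600000381469727, 290.1000061035156], [41.599998474121094, 287.8999938964844], [47.79999923706055, 318.79998779296875], [36.79999923706055, 321.0]]
white 310 [466.3 303.4] [[457.70001220703125, 317.5], [463.6000061035156, 287.8999938964844], [474.20001220703125, 290.0], [468.29998779296875, 319.70001220703125]]
```

View pics/w1.png

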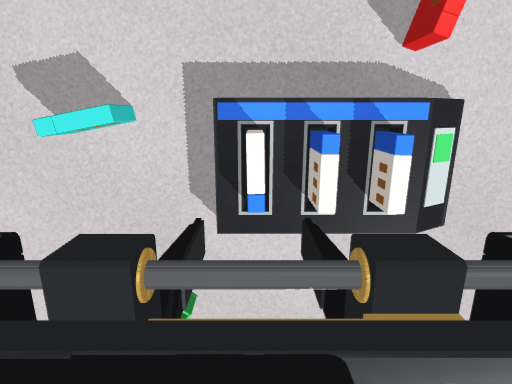

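The wrist view shows cassette_a's top face at cols 246–264, rows 130–212, with its blue end at the bottom (256,203) away from the stripe (row 110). Its slot frame is at cols 239–272, rows 121–214.

```bash
cat > fit.py <<'E'
from h import *
import sys
np.set_printoptions(suppress=True,precision=4)
W=dict(np.load(sys.argv[1]+".npz"))
L=lambda ps,z:np.array([onz(W,p,z) for p in ps])
st=L([(216.5,101.5),(429.5,101.5),(430.5,119.5),(216.5,119.5)],.05)
print("stripe",st.mean(0),np.linalg.norm(st[1]-st[0]),np.linalg.norm(st[3]-st[0]))
x=st[1]-st[0]+st[2]-st[3];x/=np.linalg.norm(x);print("yaw x",np.degrees(np.arctan2(x[1],x[0])))
y=np.array([-x[1],x[0],0]);o=st.mean(0)
print("slot nominal",o-.08*x-.07*y)
for z in(.092,.095):
    c=L([(245.5,129.5),(264.5,129.5),(265.5,212.5),(246.5,212.5)],z)
    print("cass",z,c.mean(0),np.linalg.norm(c[2]-c[1]),np.linalg.norm(c[1]-c[0]),"yaw",np.degrees(np.arctan2(*(c[0]+c[1]-c[2]-c[3])[[1,0]]))-90,"in stripe",(c.mean(0)-o)@x,(c.mean(0)-o)@y)
s=L([(238.5,120.7),(273,120.7),(271,214.5),(238.5,214.5)],.05);print("slot frame",s.mean(0),np.linalg.norm(s[2]-s[1]),np.linalg.norm(s[1]-s[0]))
T,S=calibration("top"),calibration("scene")
print("height by wrist+scene, blue/white joint",tri(W,(255.5,193.5),T,(298,179.7)),tri(W,(264.5,193.5),S,(215,148)))
E
python3 fit.py w1
```

```text
stripe [ 0.5172 -0.0139  0.05  ] 0.2502814551408147 0.020587798998618723
yaw x 42.50842202534525
slot nominal [ 0.5056 -0.1195  0.05  ]
cass 0.092 [ 0.5029 -0.1172  0.092 ] 0.09302999636378532 0.020293069938999098 yaw 43.322854507506094 in stripe -0.08034580886991761 -0.06646922102939254
cass 0.095 [ 0.5025 -0.1168  0.095 ] 0.09220126966324718 0.020112295892437078 yaw 43.32285450750604 in stripe -0.0803729618186967 -0.06591142649392905
slot frame [ 0.5057 -0.1201  0.05  ] 0.11760228506399655 0.04115725963151307
height by wrist+scene, blue/white joint (array([ 0.5187, -0.1343,  0.0951]), np.float64(1.544715429656353e-05)) (array([ 0.5245, -0.1264,  0.1052]), np.float64(0.0014444990142176678))
```

>>> apply_moves:
  deltas: ".18 .06 .4 0 0 0;0 0 .7 0 0 0;0 0 .7 0 0 0;0 0 .7 0 0 0;0 0 .7 0 0 0;0 0 .6 0 0 0;0 0 .5 0 0 0;0 0 .5 0 0 0;0 0 .5 0 0 0;0 0 .5 0 0 0;0 0 .4 0 0 0;0 0 .3 0 0 0;0 0 .14 0 0 0;0 0 0 0 0 0;0 0 0 0 0 0;0 0 0 0 0 0"

```text
t: 3.73
position: [0.5043, -0.1189, 0.0614]
tool_rot: [1.267, 2.873, 0.0]
ft_force: [0.6, 0.0, 0.3]
gripper_width: 0.0568
grasp_force: 0.0
```

```bash
python3 look.py w2 | head -2
```

```text
3.7333 [ 0.5043 -0.1189  0.0614] yaw 42.39504305842546 [-0.0015  0.0008 -1.    ] [-0.3351 -0.0192  2.0723 -0.      1.0867 -1.0751] 0.05678042388826163 [0.6135 0.0412 0.2985]
cassette px [251.3681 257.961 ]
```

View pics/w2.png

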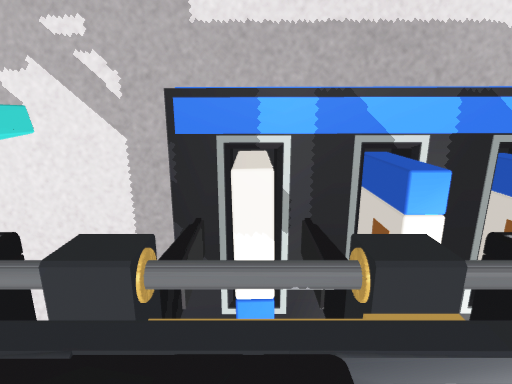

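Fingers straddle the cassette: its top is at col 253, and the fingertips are at cols 200 and 305. Closing.

>>> apply_moves:
  deltas: "0 0 0 0 0 0;0 0 0 0 0 0;0 0 0 0 0 0;0 0 0 0 0 0;0 0 0 0 0 0;0 0 0 0 0 0;0 0 0 0 0 0;0 0 0 0 0 0"
  claw: 1

```text
t: 4.45
position: [0.5036, -0.1186, 0.0605]
tool_rot: [-1.268, -2.874, -0.0]
ft_force: [-0.1, 0.4, 0.1]
gripper_width: 0.02
grasp_force: 30.0
```

```bash
python3 look.py w3 | grep -E "yaw|^blue|^white" ; python3 - <<'E'
from h import *
W=dict(np.load("w3.npz"))
print(onz(W,(252.5,167.5),.092),onz(W,(254.5,299.5),.092))
E
```

```text
4.45 [ 0.5036 -0.1186  0.0605] yaw 42.39083451909247 [ 0.  0. -1.] [-0.3351 -0.0184  2.0734  0.      1.0866 -1.075 ] 0.019952859823688895 [-0.1106  0.3616  0.0599]
blue 502 [344.2  88. ] [[176.0, 88.0], [511.0, 86.69999694824219], [511.0, 88.0], [176.0, 89.30000305175781]]
blue 12450 [343.7 116.2] [[173.0, 98.0], [511.0, 96.69999694824219], [511.1000061035156, 134.0], [173.10000610351562, 135.3000030517578]]
blue 3765 [404.3 180.8] [[351.6000061035156, 200.8000030517578], [366.79998779296875, 146.6999969482422], [459.1000061035156, 172.5], [443.8999938964844, 226.60000610351562]]
blue 638 [503.7 175.7] [[493.0, 154.0], [511.0, 154.0], [511.0, 197.0], [493.0, 197.0]]
blue 664 [252.7 309.9] [[233.0, 301.0], [272.0, 301.0], [272.0, 318.0], [233.0, 318.0]]
white 6956 [350.9  10.4] [[189.0, 28.0], [189.0, 0.0], [511.0, 0.0], [511.0, 28.0]]
white 21544 [ 65.1 169.6] [[0.0, 259.0], [0.0, 52.0], [137.0, 52.0], [137.0, 259.0]]
white 739 [283.3 173. ] [[257.0, 137.0], [291.0, 137.0], [291.0, 233.0], [257.0, 233.0]]
white 355 [417.5 144.7] [[393.0, 137.0], [430.0, 137.0], [430.0, 163.0], [393.0
[... 256 characters left out ...]
64844]]
white 844 [498.2 214.9] [[479.3999938964844, 258.8999938964844], [492.79998779296875, 191.8000030517578], [515.7000122070312, 196.3000030517578], [502.29998779296875, 263.5]]
white 2517 [ 75.7 304.1] [[31.0, 289.0], [120.0, 289.0], [120.0, 319.0], [31.0, 319.0]]
white 498 [252.9 294.9] [[234.0, 289.0], [272.0, 289.0], [272.0, 301.0], [234.0, 301.0]]
white 1453 [410.1 304.3] [[386.0, 289.0], [435.0, 289.0], [435.0, 320.0], [386.0, 320.0]]
white 174 [466.9 302.8] [[461.70001220703125, 314.8999938964844], [464.0, 288.3999938964844], [472.1000061035156, 289.1000061035156], [469.79998779296875, 315.6000061035156]]
[ 0.47209908 -0.08514504  0.092     ] [ 0.5183226  -0.13431716  0.092     ]
```

>>> apply_moves:
  deltas: "0 0 -.1 0 0 0;0 0 -.2 0 0 0;0 0 -.3 0 0 0;0 0 -.4 0 0 0;0 0 -.4 0 0 0;0 0 -.4 0 0 0;0 0 -.4 0 0 0;0 0 -.4 0 0 0;0 0 -.4 0 0 0;0 0 -.4 0 0 0;0 0 -.3 0 0 0;0 0 -.2 0 0 0;0 0 0 0 0 0;0 0 0 0 0 0"

```text
t: 5.67
position: [0.5036, -0.1186, 0.1775]
tool_rot: [1.268, 2.874, -0.0]
ft_force: [-0.5, 0.1, -1.5]
gripper_width: 0.0201
grasp_force: 30.0
```

>>> apply_moves:
  deltas: "0 0 0 0 0 .3;0 0 0 0 0 .6;0 0 0 0 0 .9;0 0 0 0 0 .9;0 0 0 0 0 .9;0 0 0 0 0 .9;0 0 0 0 0 .9;0 0 0 0 0 .9;0 0 0 0 0 .9;0 0 0 0 0 .9;0 0 0 0 0 .9;0 0 0 0 0 .9;0 0 0 0 0 .9;0 0 0 0 0 .9;0 0 0 0 0 .9;0 0 0 0 0 .9;0 0 0 0 0 .9;0 0 0 0 0 .9;0 0 0 0 0 .9;0 0 0 0 0 .9"

```text
t: 7.33
position: [0.5028, -0.1184, 0.176]
tool_rot: [-3.037, -0.8, 0.003]
ft_force: [-0.2, -0.8, -0.4]
gripper_width: 0.02
grasp_force: 30.0
```

>>> apply_moves:
  deltas: "0 0 0 0 0 .9;0 0 0 0 0 .9;0 0 0 0 0 .9;0 0 0 0 0 .9;0 0 0 0 0 .9;0 0 0 0 0 .9;0 0 0 0 0 .9;0 0 0 0 0 .9;0 0 0 0 0 .9;0 0 0 0 0 .9;0 0 0 0 0 .9;0 0 0 0 0 .9;0 0 0 0 0 .9;0 0 0 0 0 .8;0 0 0 0 0 .4;0 0 0 0 0 0;0 0 0 0 0 0;0 0 0 0 0 0"

```text
t: 8.83
position: [0.5032, -0.1185, 0.1768]
tool_rot: [2.875, -1.267, -0.002]
ft_force: [-0.1, -0.4, -1.4]
gripper_width: 0.0197
grasp_force: 30.0
```

```bash
python3 look.py w4; python3 - <<'E'
from h import *
for n in("top","scene"):
    im=read_camera(n);cv2.imwrite(f"pics/{n}4.png",im[:,:,::-1])
T=cv2.imread("pics/top4.png")[85:245,180:340];W=cv2.imread("pics/w4.png")
cv2.imwrite("pics/v4.png",np.hstack([cv2.resize(T,(384,384),interpolation=cv2.INTER_CUBIC),W[:,60:460]]))
E
```

```text
8.8333 [ 0.5032 -0.1185  0.1768] yaw -137.55323447873246 [-0.0011  0.0006 -1.    ] [-0.3351 -0.1463  1.9827  0.      1.3064  2.0656] 0.0197435754645562 [-0.1003 -0.4049 -1.4252]
cassette px [252.6731 198.8343]
blue 581 [170.5 223.3] [[143.89999389648438, 226.10000610351562], [186.0, 201.0], [198.0, 221.10000610351562], [155.8000030517578, 246.1999969482422]]
blue 2405 [ 86.8 239.2] [[43.79999923706055, 226.8000030517578], [117.9000015258789, 200.10000610351562], [136.60000610351562, 252.0], [62.400001525878906, 278.6000061035156]]
blue 613 [252.5 309.4] [[234.0, 301.0], [271.0, 301.0], [271.0, 317.0], [234.0, 317.0]]
white 67535 [298.9  88.7] [[-0.0, 0.0], [511.0, 0.0], [511.0, 259.0], [0.0, 259.0]]
white 2218 [ 64.1 174.5] [[44.0, 221.0], [44.0, 125.0], [106.0, 125.0], [106.0, 221.0]]
white 2219 [157.1 174.9] [[140.0, 125.0], [189.0, 125.0], [189.0, 222.0], [140.0, 222.0]]
white 4746 [252.1 201.1] [[230.0, 124.0], [273.0, 124.0], [273.0, 259.0], [230.0, 259.0]]
white 1360 [ 19.1 168.3] [[1.0, 133.0], [21.600000381469727, 128.89999389648438], [41.70000076293945, 229.6999969482422], [21.200000762939453, 233.8000030517578]]
white 635 [  4.9 205.3] [[-0.0, 156.0], [15.0, 156.0], [15.0, 231.0], [0.0, 231.0]]
white 595 [ 55.4 271.9] [[-0.0, 269.0], [114.0, 269.0], [114.0, 274.0], [0.0, 274.0]]
white 192 [260.2 273. ] [[227.0, 274.0], [227.0, 272.0], [292.0, 272.0], [292.0, 274.0]]
white 670 [252.7 299.1] [[226.0, 289.0], [279.0, 289.0], [279.0, 318.0], [226.0, 318.0]]
white 1201 [ 54.3 302.3] [[31.0, 290.0], [87.0, 290.0], [87.0, 319.0], [31.0, 319.0]]
white 133 [110.9 294.2] [[95.0, 290.0], [100.69999694824219, 280.70001220703125], [123.69999694824219, 294.70001220703125], [118.0, 304.0]]
white 1973 [438.5 304.1] [[403.0, 319.0], [403.0, 290.0], [474.0, 290.0], [474.0, 319.0]]
```

View pics/v4.png

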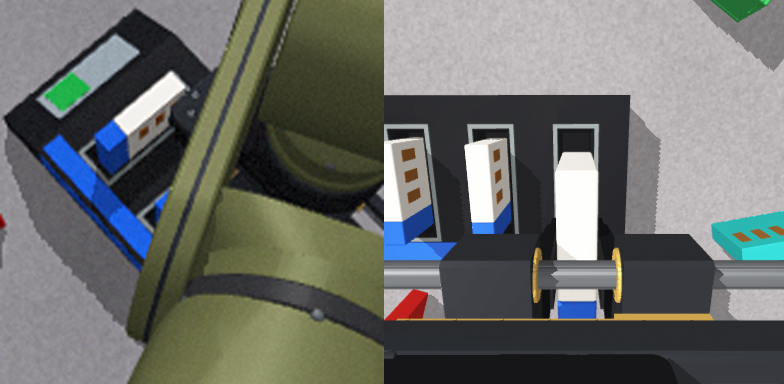

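The turned cassette's blue end (view 577,309) now points to the stripe side, and the slot's frame shows behind it (view cols 554–599, row 124). I'll check its alignment over the slot.

```bash
python3 - <<'E'
from h import *
np.set_printoptions(suppress=True,precision=4)
W=dict(np.load("w4.npz"));g=cv2.cvtColor(cv2.imread("pics/w4.png"),cv2.COLOR_BGR2GRAY)
print("row140",g[140,224:284].tolist());print("col252",g[116:160,252].tolist())
z=.05;th=np.radians(42.45);x=np.array([np.cos(th),np.sin(th),0]);y=np.array([-x[1],x[0],0]);tcp=np.array([.5034,-.1186,0])
r=g[140,200:300].astype(int);i=np.where(r>120)[0]+200;a,b=onz(W,(i[0]-.5,140),z),onz(W,(i[-1]+.5,140),z);print(i[0],i[-1],"frame mid x off",((a+b)/2-tcp)@x,"w",np.linalg.norm(a-b))
k=[v for v in range(112,150) if g[v,252]>120];print(k[0],"far outer edge y off",(onz(W,(252,k[0]-.5),z)-tcp)@y)
for e in((.5056,-.1195,0),(.5057,-.1201,0)): print("slot off",(np.array(e)-tcp)@x,(np.array(e)-tcp)@y)
# cassette in hand: top plane = tcp z + .0315
zt=.1768+.0315
for v in (151.5,168.5,301): print(v,(onz(W,(252,v),zt)-tcp)@y)
for row in (200,230):
    w=np.where(g[row,222:284]>170)[0]+222; print(row,w[0],w[-1],[(onz(W,(u,row),zt)-tcp)@x for u in(w[0]-.5,w[-1]+.5)])
E
```

```text
row140 [46, 45, 46, 45, 45, 169, 178, 178, 177, 89, 32, 23, 23, 21, 26, 34, 35, 35, 35, 34, 34, 34, 34, 34, 33, 34, 34, 34, 33, 33, 33, 33, 32, 34, 33, 33, 33, 32, 33, 33, 33, 24, 30, 36, 37, 37, 135, 174, 176, 177, 118, 53, 44, 44, 44, 43, 43, 43, 42, 43]
col252 [45, 45, 45, 45, 45, 45, 45, 64, 169, 178, 178, 174, 106, 33, 23, 24, 30, 34, 34, 34, 35, 34, 33, 34, 33, 33, 32, 33, 33, 33, 33, 33, 33, 33, 33, 63, 200, 235, 235, 235, 236, 235, 236, 236]
229 273 frame mid x off 0.0007505327826079305 w 0.042636741063597196
124 far outer edge y off -0.06125954587706325
slot off 0.0010158546641487129 -0.0021489623778297518
slot off 0.0006846733933562157 -0.002659177005095835
151.5 -0.05399629902964014
168.5 -0.04633674808032949
301 0.02157944388413978
200 231 273 [np.float64(0.009580166932365687), np.float64(-0.010348957286262703)]
230 232 272 [np.float64(0.009374829777388767), np.float64(-0.010119980672357603)]
```

>>> apply_moves:
  deltas: ".035 -.04 .2 0 0 0;0 0 .4 0 0 0;0 0 .4 0 0 0;0 0 .3 0 0 0;0 0 .2 0 0 0;0 0 0 0 0 0;0 0 0 0 0 0;0 0 .2 0 0 0;0 0 .2 0 0 0;0 0 .2 0 0 0;0 0 .1 0 0 0;0 0 0 0 0 0"

```text
t: 9.98
position: [0.5044, -0.1183, 0.1102]
tool_rot: [2.874, -1.268, -0.003]
ft_force: [-0.6, -0.2, -1.2]
gripper_width: 0.02
grasp_force: 30.0
```

```bash
python3 look.py w5|head -1
```

```text
9.9833 [ 0.5044 -0.1183  0.1102] yaw -137.6079655394311 [-0.0018  0.001  -1.    ] [-0.3341 -0.078   2.038  -0.      1.1837  2.0677] 0.019965507257981012 [-0.5607 -0.2399 -1.2099]
```

View pics/w5.png

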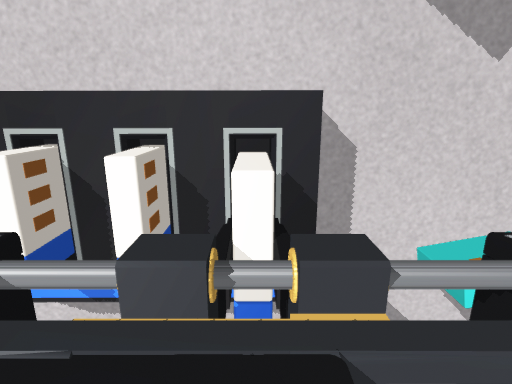

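The cassette is centred over its slot frame (frame cols 224–281, cassette cols 233–273). Lowering it in.

>>> apply_moves:
  deltas: "0 0 .15 0 0 0;0 0 .15 0 0 0;0 0 .15 0 0 0;0 0 .15 0 0 0;0 0 .15 0 0 0;0 0 .15 0 0 0;0 0 .1 0 0 0;0 0 0 0 0 0;0 0 0 0 0 0"

```text
t: 10.78
position: [0.505, -0.1185, 0.0812]
tool_rot: [2.874, -1.268, -0.001]
ft_force: [-0.0, -0.1, -0.9]
gripper_width: 0.0195
grasp_force: 30.0
```

>>> apply_moves:
  deltas: "0 0 .15 0 0 0;0 0 .15 0 0 0;0 0 .1 0 0 0;0 0 .1 0 0 0;0 0 .06 0 0 0;0 0 0 0 0 0;0 0 0 0 0 0"

```text
t: 11.37
position: [0.5051, -0.1185, 0.0645]
tool_rot: [2.874, -1.268, -0.0]
ft_force: [-1.4, -0.3, -0.6]
gripper_width: 0.0196
grasp_force: 30.0
```

>>> apply_moves:
  deltas: "0 0 .03 0 0 0;0 0 .03 0 0 0;0 0 0 0 0 0;0 0 0 0 0 0"

```text
t: 11.7
position: [0.5051, -0.1186, 0.0629]
tool_rot: [2.874, -1.268, 0.0]
ft_force: [0.2, 0.5, -1.0]
gripper_width: 0.02
grasp_force: 30.0
```

>>> apply_moves:
  deltas: "0 0 .03 0 0 0;0 0 .02 0 0 0;0 0 0 0 0 0;0 0 0 0 0 0"

```text
t: 12.03
position: [0.5051, -0.1185, 0.0613]
tool_rot: [2.874, -1.268, -0.0]
ft_force: [0.2, -0.3, -0.9]
gripper_width: 0.02
grasp_force: 30.0
```

>>> apply_moves:
  deltas: "0 0 .02 0 0 0;0 0 0 0 0 0;0 0 0 0 0 0"

```text
t: 12.28
position: [0.5051, -0.1186, 0.0607]
tool_rot: [2.874, -1.268, -0.0]
ft_force: [0.3, -0.2, -2.0]
gripper_width: 0.0198
grasp_force: 30.0
```

>>> apply_moves:
  deltas: "0 0 .02 0 0 0;0 0 0 0 0 0;0 0 0 0 0 0"

```text
t: 12.53
position: [0.5053, -0.1186, 0.0604]
tool_rot: [-2.874, 1.268, -0.0]
ft_force: [0.2, -0.1, 0.9]
gripper_width: 0.0195
grasp_force: 30.0
```

>>> apply_moves:
  deltas: "0 0 .02 0 0 0;0 0 0 0 0 0;0 0 0 0 0 0"

```text
t: 12.78
position: [0.5054, -0.1186, 0.0605]
tool_rot: [2.874, -1.268, 0.0]
ft_force: [-3.1, 1.9, 5.9]
gripper_width: 0.0195
grasp_force: 30.0
```

It has landed on the floor: 6 N upward, at the same height as when it was grasped. I'll ease off, open and rise.

>>> apply_moves:
  deltas: "0 0 -.02 0 0 0;0 0 0 0 0 0"

```text
t: 12.95
position: [0.5053, -0.1187, 0.0604]
tool_rot: [-2.874, 1.268, -0.001]
ft_force: [-0.4, 1.1, 2.5]
gripper_width: 0.0201
grasp_force: 30.0
```

>>> apply_moves:
  deltas: "0 0 0 0 0 0;0 0 0 0 0 0;0 0 0 0 0 0;0 0 0 0 0 0;0 0 0 0 0 0;0 0 0 0 0 0"
  claw: 0.4

```text
t: 13.45
position: [0.5051, -0.1186, 0.06]
tool_rot: [2.874, -1.268, -0.0]
ft_force: [1.0, 0.6, 0.1]
gripper_width: 0.0542
grasp_force: 0.0
```

>>> apply_moves:
  deltas: "0 0 -.2 0 0 0;0 0 -.4 0 0 0;0 0 -.6 0 0 0;0 0 -.8 0 0 0;0 0 -.8 0 0 0;0 0 -.8 0 0 0;0 0 -.8 0 0 0;0 0 -.8 0 0 0;.8 0 -.5 0 0 0;.8 0 -.2 0 0 0;.8 0 0 0 0 0;.8 0 0 0 0 0;.4 0 0 0 0 0;0 0 0 0 0 0;0 0 0 0 0 0"

```text
t: 14.7
position: [0.5778, -0.1983, 0.2374]
tool_rot: [-2.874, 1.269, 0.001]
ft_force: [0.9, 0.2, -0.0]
gripper_width: 0.0574
grasp_force: 0.0
```

```bash
python3 look.py w6|head -1; python3 - <<'E'
from h import *
im=read_camera("scene");cv2.imwrite("pics/s6.png",im[:,:,::-1])
s=im[140:275,160:280,::-1];s=cv2.resize(s,(340,384),interpolation=cv2.INTER_CUBIC)
cv2.imwrite("pics/v6.png",np.hstack([s,cv2.imread("pics/w6.png")[:,:450]]))
E
```

```text
14.7 [ 0.5778 -0.1983  0.2374] yaw -137.63509178513218 [-0.0008  0.     -1.    ] [-0.4186  0.0258  1.7156  0.0003  1.4009  1.9836] 0.0573968261016583 [ 0.8941  0.1736 -0.0447]
```

View pics/v6.png

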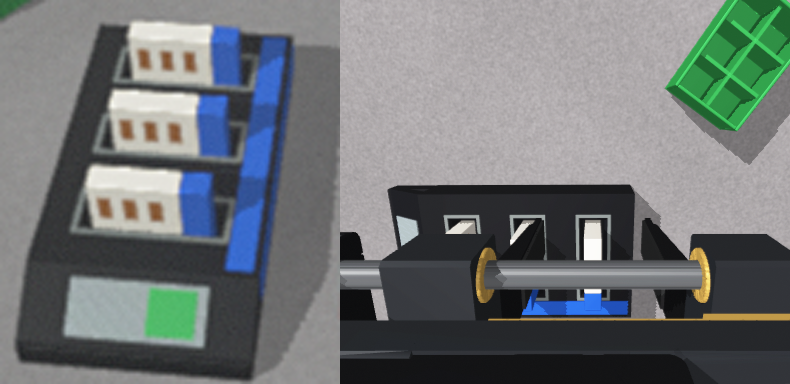

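All three cassettes stand upright at equal height with their blue ends at the stripe; the turned one is at view (180,55). The gripper is clear.

```bash
python3 -c "from workcell import *;print(hand_in())"
```

```text
the job is handed in; nothing more can be done
None
```

The back-to-front cassette was drawn out, turned end for end, lowered to the slot floor and released with its blue end at the stripe. The other two were left in place, and the job was handed in after about 15 s of robot time.

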